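# Load the scent cartridge into the vanity diffuser

### The arm

A 7-joint arm with a two-finger parallel gripper is mounted at the origin on the work surface. World frame = base frame: x ahead of the robot, y to its left, z up, the work surface at z = 0. Lengths are in m, angles in rad, forces in N, time in s.
With the tool pointing down it reaches from about 0.35 to 0.9 m from the base axis. Payload 8.1 kg.
Tool frame: the origin (TCP) lies between the finger pads; the fingertips stand 8 mm ahead of it and the grasp point (between the pads) lies 11 mm behind it (arm.tcp_to_tips is the distance from the TCP to the fingertips, in m); z points along the fingers, x is the direction in which the jaws open and shut, and the axes are right-handed (so a half turn about z gives the same grasp; the last joint's range is limited). The gripper opens to 92 mm and grips with 3 to 60 N. Pads are 19 mm wide; open, the fingers measure 130 mm over their backs; the gripper's body (75 mm by 190 mm) begins 47 mm behind the grasp point.
Start: joints at [-1.376, 0.434, 0.025, 1.573, -0.012, 1.134, -0.075], TCP at [0.183, 0.597, 0.235] pointing down, gripper open.
Joint ranges: [-2.62, 2.62], [-0.44, 2.09], [-1.27, 1.32], [0.08, 2.57], [-1.32, 4.46], [0.12, 2], [-2.74, 2.74]. Speed limits (rad/s): [2.22, 2.22, 3.01, 3.01, 3.14, 3.14, 3.14].

### API

Orientations are given as a rotation vector (axis times angle).
In Python, from cell import arm, eyes gives the robot as it stands.
- The arm moves only by the tool play_rows, never from a script. Its argument "rows" is a list of rows, each a list of 3 entries, a list of its own where there are three numbers: the shift along the tool's x, y, z each as a share of 50 cm, from -1 to 1, then the turn, a rotation vector about the tool's x, y, z each as a share of 60 degrees, from -1 to 1, then the opening, from -1 (shut) to 1 (fully open), so that 0 is half open. In form: [[[dx, dy, dz], [ax, ay, az], grip], ...]. A call has 1 to 10 rows; each row is the pose to reach, as a shift and turn from the pose commanded when the call began, along the tool's axes at that moment; what a row does not reach only later rows make up. A row lasts 1/10 s, in which the tool goes at most 50 mm and 8.59 degrees, less where a joint would pass 70% of its speed; a pose out of reach is approached as far as the arm can. A call with a number of a shift or a turn outside -1 to 1 is refused whole. A call with a gripper value outside its range is refused whole. The fingers move at their own pace and stop on an object; "newtons" is the grip in N (left out, the last holds). Time passes only in rows, so rows that repeat a pose let the fingers close. It gives the time, the measured TCP pose, the force and the opening at its end, in the units of the state.
- arm.observe(): the state, without advancing time (a new reading comes with each control period).
- eyes.get_image(name): name is "side" or "top" or "wrist"; returns (picture, depth): 420x560x3 uint8, red, green, blue; 420x560 float32, m along the optical axis (not along the pixel's ray), 0 where there is no reading.
- eyes.get_calibration(name): a dict with "intrinsics" (3x3 intrinsics, pixels), "R" (3x3) and "t" (3): a world point X has camera coordinates R X + t. Camera axes: x right, y down, z forward; pixel columns grow to the right and rows downward; lengths in m; the calibration is good to about 2 mm. A picture is of the moment at which its call begins: read the wrist's pose just before it. get_calibration takes no time and is no camera call; for the wrist camera it gives the pose at the moment of the call.
- arm.sign_off(): hands the job in, once; it reports no verdict.
The state is a dict: "clock": time; "joints": joint angles; "dq": joint speeds; "joint_efforts": joint torques, N m; "position": TCP position; "ee_rot": TCP orientation; "force": force on the tool from outside, world axes, zero at the start; "ft_torque": the same for the moment, N m; "width": opening from 0.0 (shut) to 1.0 (fully open).
Only numpy, scipy, OpenCV 4.12 (cv2) and the standard library are available. Lean on these libraries where they do the work, as an engineer would, in place of code of your own. Each camera call takes 0.05 s, during which the arm holds its last target.

### The job

Put the amber scent cartridge upright, white cap up, into the pocket of the white scent diffuser and let go of it, then swing the diffuser's clamp all the way shut so that it drives the cartridge home and stays closed. Leave the roller, brush holder, serum bottle and hand mirror where they are.

Things in the scene. Friction and masses are not known exactly. Their poses are not given: they have to be found in the camera images.
- cartridge_center (a point): Centre (half-way up) of the loose scent cartridge: amber block, white cap, 34 (own x) x 24 (own y) x 70 mm (own z, up), 56 to 104 g, standing upright on the counter at the start. Grip it across the 24 mm sides in the upper half: a grasp 15 mm above the centre keeps fingertips clear of the deck.
- cradle_mouth (a point): Centre of the pocket's mouth, level with the deck; axes as the diffuser's. The pocket is 38 (x) by 28 mm (y), 30 mm deep; a funnel, 50 by 40 mm at the deck, narrows to that over its top 8 mm. The cartridge first rests on the sprung platform with its centre 15 mm above the mouth; the closed clamp drives it 6 mm further, centre 9 mm above the mouth.
- clamp_hinge (a point): Point on the clamp's hinge axis, fixed on the diffuser: 85 mm behind the mouth (+x of the diffuser) and 44 mm above it; same axes as the mouth. The hinge axis is its y. Two posts, each 10 mm wide, stand to either side up to 116 mm above the counter.
- clamp_handle (a point): Centre of the clamp's brass handle bar, 14 mm thick, 60 mm long, parallel to the hinge axis, at the end of the 22 mm wide, 8 mm thick arm. Closed, it lies 130 mm before the hinge (-x) and 12 mm above it, and it turns with the clamp. A rubber nose under the arm, 85 mm from the hinge, presses the middle of the cartridge's top.
- clamp (a joint): Clamp angle in rad: 0 = fully closed (arm level, hard stop), grows as the clamp swings up and back; stop at 1.9. It starts standing open, between 1.45 and 1.8. The hinge is stiff (0.4 N m of friction) and stays where it is left, also against the platform's spring; about 3 to 6 N at the handle moves it.
- roller: Rose quartz facial roller on a steel frame, about 165 mm long, 27 mm high, lying on the counter, origin under its handle. Leave alone.
- brush_holder: White ceramic toothbrush holder, 72 mm across, 95 mm high, origin at the centre of its underside. Leave alone.
- serum: Closed frosted glass serum bottle, 40 mm across, 95 mm high, origin at the centre of its underside. Leave alone.
- mirror: Brushed aluminium hand mirror lying on the counter, disc 110 mm across and 10 mm thick, handle reaching 162 mm from the disc's centre along its -x; origin under the disc's centre. Leave alone.
- cartridge: The same cartridge; origin at the centre of its underside, 35 mm below its centre. It fits the pocket either way round (half turn), its 34 mm along the diffuser's x.
- diffuser: The scent diffuser, a fixed white box; origin on the counter below the pocket's centre, x pointing from the pocket to the clamp's hinge, z up. Its flat deck is 60 mm above the counter; it reaches from 60 mm before (-x) to 115 mm behind (+x) the pocket and 50 mm to either side (y).
- platform (a joint): Travel in m of the black spring platform inside the pocket: 0 = up (top 20 mm below the mouth), grows downward to 0.008, 0.006 with the cartridge home. Light spring, 1.5 N at the top, 2.7 N at 0.006; the unclamped cartridge springs back up.
Not all that is in view belongs to the job. There is more than one size of the cartridge; the job needs the largest. Of the things that look like the diffuser, the largest one is meant.

How it is judged:
By the outcome, as a careful person would: the job done as asked, in the order asked, and still so for the second after the job is handed in, with the robot touching nothing.
It also fails if it takes over 72 s, if anything falls off the work surface, if the arm or the gripper's body presses on something with over 40 N, if the wrist force passes 120 N, or if a joint passes its speed limit or range.

## Working session

There is one attempt and no reset: what is moved stays moved. The work goes in short steps, Python scripts to look and compute and a tool call to move; the robot and the scene stay as the last step left them, time stands still between calls to the robot, and variables do not carry over. Pictures are saved under pics/ and viewed, and the job is handed in when it is done.

Besides the shell and the picture viewer there is one more tool, called after "Call:" as name(argument=value, ...) on one line, values as JSON. play_rows: Moves the arm, as the interface text tells. Its arguments: {"type":"object","properties":{"rows":{"type":"array","items":{"type":"array"}},"newtons":{"type":"number"}},"required":["rows"]}

```bash
ls; mkdir -p pics; python3 - <<'E'
from cell import arm, eyes
import cv2,numpy as np
print(arm.observe())
for n in ["side","top","wrist"]:
    c=eyes.get_calibration(n); im,d=eyes.get_image(n)
    np.savez(f"pics/{n}0.npz",im=im,d=d,K=c["intrinsics"],R=c["R"],t=c["t"])
    cv2.imwrite(f"pics/{n}0.png",im[:,:,::-1])
E
```

```text
pics
{'clock': 0.0, 'joints': array([-1.37555656,  0.43520154,  0.02498061,  1.5740564 , -0.01159225,
        1.13398235, -0.0750862 ]), 'dq': array([ 1.59447351e-04, -2.39435589e-05, -1.06435320e-03,  2.62202615e-04,
        4.54961371e-04,  3.79882735e-04, -3.95978045e-04]), 'joint_efforts': array([-4.84519242e-04, -6.67867470e+01,  9.84572098e-01, -3.14451206e+01,
       -6.05960051e-02,  4.30666760e-02,  1.70302865e-04]), 'position': array([0.18332975, 0.59701451, 0.2339741 ]), 'ee_rot': array([ 2.52569475e+00,  1.86658531e+00, -1.75146810e-03]), 'force': array([-0.05910684,  0.55184989,  0.33666205]), 'ft_torque': array([ 0.04993393, -0.01380283,  0.00562477]), 'width': 0.9972035408999609}
```

View pics/side0.png

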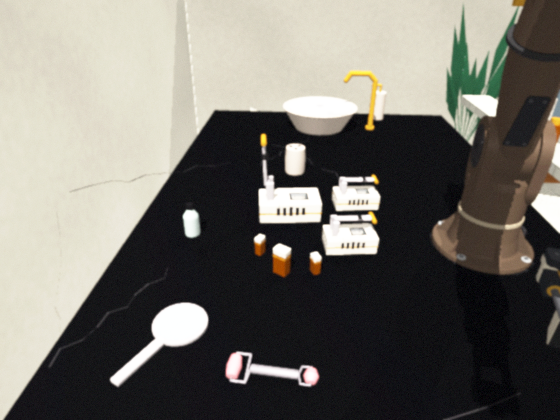

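View pics/top0.png

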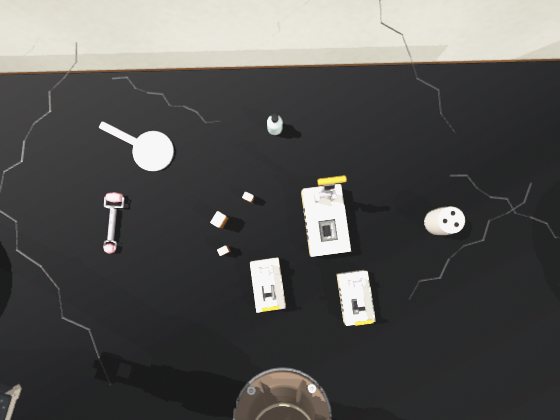

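View pics/wrist0.png

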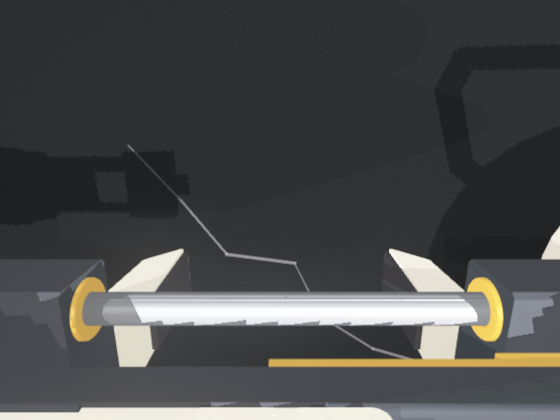

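Top view: there are three diffusers, at (327,220), (267,285) and (356,298), and the one at (327,220) is the largest. There are three cartridges, at (220,220), (248,197) and (223,251), and the one at (220,220) is the largest. I'll check both in enlarged crops.

```bash
cat > h.py <<'E'
import numpy as np,cv2
def load(n):
    z=np.load(f"pics/{n}.npz"); return z["im"],z["d"],z["K"],z["R"],z["t"]
def cloud(n):
    im,d,K,R,t=load(n); v,u=np.mgrid[:d.shape[0],:d.shape[1]]
    P=np.stack([(u-K[0,2])/K[0,0]*d,(v-K[1,2])/K[1,1]*d,d],-1)
    W=(P-t)@R; W[d==0]=np.nan; return W
def ray(n,u,v,z):
    im,d,K,R,t=load(n); r=np.array([(u-K[0,2])/K[0,0],(v-K[1,2])/K[1,1],1])@R; c=-R.T@t
    return c+r*(z-c[2])/r[2]
def crop(n,u0,u1,v0,v1,s,out):
    im=load(n)[0][v0:v1,u0:u1,::-1]; cv2.imwrite(out,cv2.resize(im,None,fx=s,fy=s,interpolation=cv2.INTER_CUBIC))
E
python3 - <<'E'
from h import *
crop("top0",200,370,165,335,3.5,"pics/c1.png")
crop("side0",240,400,130,290,3.7,"pics/c2.png")
W=cloud("top0")
for u,v in [(220,220),(327,200),(327,231),(310,230),(345,245),(330,181),(248,197),(223,251),(100,300)]:
    print(u,v,W[v,u].round(4))
E
```

```text
220 220 [0.5212 0.142  0.0712]
327 200 [ 0.5662 -0.133   0.0597]
327 231 [ 0.4871 -0.133   0.0366]
310 230 [ 0.4899 -0.0863  0.0619]
345 245 [ 0.4491 -0.1746  0.061 ]
330 181 [ 0.586  -0.1167  0.2414]
248 197 [0.5809 0.0712 0.0488]
223 251 [0.4425 0.1384 0.0512]
100 300 [0.321 0.475 0.002]
```

View pics/c1.png

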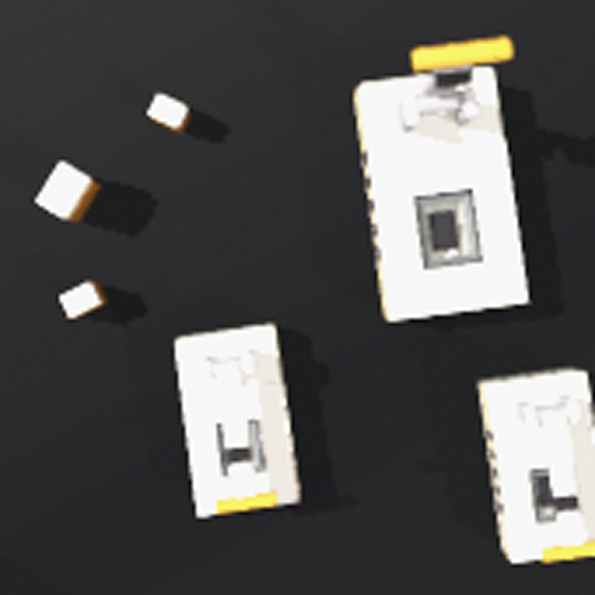

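View pics/c2.png

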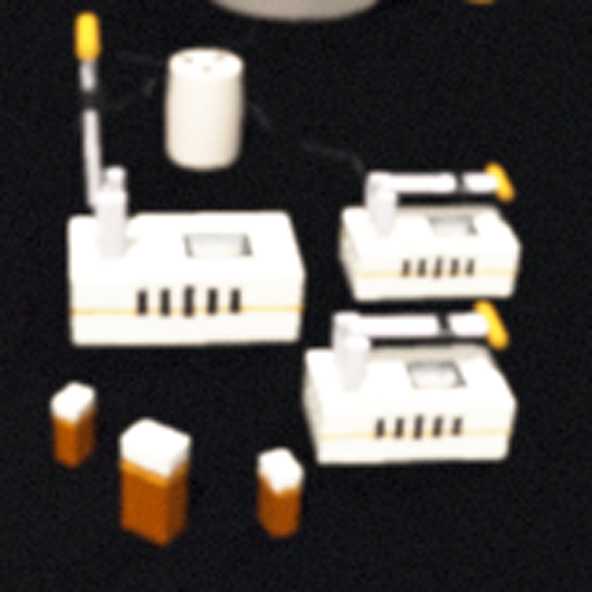

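Crops confirm it: the largest cartridge has its cap at top-view (220,220), with a top height of 71 mm. The largest diffuser has its pocket at (328,231) and deck at 60 mm, with the clamp standing open to the rear. Next I'll work out the poses.

```bash
python3 - <<'E'
from h import *
W=cloud("top0")
im=load("top0")[0]
def rect(mask,n,zz):
    p=W[mask][:,:2].astype(np.float32); r=cv2.minAreaRect(p*1000); print(n,np.round(r[0],1),np.round(r[1],1),r[2],len(p),"zmed",np.median(W[mask][:,2]).round(4))
v,u=np.mgrid[:420,:560]
m=(u>295)&(u<355)&(v>180)&(v<262)&(abs(W[...,2]-.06)<.006); rect(m,"deck",0)
m=(u>205)&(u<235)&(v>205)&(v<235)&(W[...,2]>.062); rect(m,"cart",0)
c=np.array([(62,160),(98,180),(75,222),(37,203)])/3.5+[200,165]
for q in c: print(ray("top0",*q,0.07).round(4))
p=np.array([(416,197),(472,190),(481,260),(426,269)])/3.5+[200,165]
P=np.array([ray("top0",*q,0.06) for q in p]); print(P.round(4),P.mean(0))
d=np.array([(357,88),(497,68),(528,303),(387,321)])/3.5+[200,165]
P=np.array([ray("top0",*q,0.06) for q in d]); print(P.round(4),P.mean(0))
m=(u>310)&(u<350)&(v>170)&(v<195)&(W[...,2]>.15); print(np.c_[W[m]][::4].round(3))
E
```

```text
deck [ 515.2 -127.2] [175. 101.] 6.034869194030762 2194 zmed 0.0604
cart [523.6 149.5] [24.2 34.4] 57.6650390625 133 zmed 0.0704
[0.5451 0.1476 0.07  ]
[0.5299 0.1217 0.07  ]
[0.4998 0.1389 0.07  ]
[0.5143 0.1662 0.07  ]
[[ 0.5117 -0.11    0.06  ]
 [ 0.5158 -0.1513  0.06  ]
 [ 0.4643 -0.1559  0.06  ]
 [ 0.4588 -0.1155  0.06  ]] [ 0.48765007 -0.13317987  0.06      ]
[[ 0.5935 -0.0693  0.06  ]
 [ 0.6056 -0.1732  0.06  ]
 [ 0.432  -0.1891  0.06  ]
 [ 0.4218 -0.0857  0.06  ]] [ 0.51319645 -0.12931662  0.06      ]
[[ 0.597 -0.141  0.238]
 [ 0.595 -0.124  0.236]
 [ 0.595 -0.132  0.239]
 [ 0.594 -0.141  0.241]
 [ 0.594 -0.107  0.235]
 [ 0.593 -0.115  0.239]
 [ 0.592 -0.123  0.241]
 [ 0.592 -0.132  0.24 ]
 [ 0.592 -0.141  0.241]
 [ 0.592 -0.15   0.238]
 [ 0.592 -0.099  0.234]
 [ 0.591 -0.106  0.24 ]
 [ 0.59  -0.115  0.242]
 [ 0.59  -0.123  0.241]
 [ 0.59  -0.132  0.239]
 [ 0.59  -0.14   0.241]
 [ 0.59  -0.149  0.239]
 [ 0.589 -0.095  0.242]
 [ 0.588 -0.104  0.242]
 [ 0.589 -0.113  0.237]
 [ 0.588 -0.121  0.243]
 [ 0.588 -0.13   0.238]
 [ 0.587 -0.138  0.243]
 [ 0.588 -0.147  0.24 ]
 [ 0.587 
[... 227 characters left out ...]
39]
 [ 0.584 -0.117  0.24 ]
 [ 0.584 -0.125  0.24 ]
 [ 0.584 -0.134  0.238]
 [ 0.584 -0.143  0.235]
 [ 0.583 -0.096  0.239]
 [ 0.582 -0.104  0.239]
 [ 0.583 -0.113  0.237]
 [ 0.583 -0.122  0.235]
 [ 0.582 -0.13   0.236]
 [ 0.581 -0.098  0.237]
 [ 0.58  -0.106  0.238]
 [ 0.584 -0.118  0.215]
 [ 0.585 -0.128  0.207]
 [ 0.579 -0.096  0.237]
 [ 0.583 -0.112  0.209]
 [ 0.584 -0.125  0.197]
 [ 0.588 -0.11   0.156]
 [ 0.582 -0.114  0.197]
 [ 0.581 -0.122  0.2  ]
 [ 0.581 -0.131  0.199]
 [ 0.58  -0.111  0.197]
 [ 0.58  -0.123  0.196]
 [ 0.579 -0.131  0.198]
 [ 0.578 -0.111  0.197]
 [ 0.578 -0.121  0.194]
 [ 0.577 -0.129  0.195]
 [ 0.577 -0.11   0.188]
 [ 0.575 -0.118  0.196]
 [ 0.576 -0.128  0.19 ]]
```

```bash
cat >> h.py <<'E'
from scipy.spatial.transform import Rotation as Ro
def rows(s,p,rv):
    """shift/turn shares from commanded pose s(pos,rotvec) to p,rv"""
    R0=Ro.from_rotvec(s[1]); d=R0.inv().apply(np.array(p)-s[0])/.5
    a=(R0.inv()*Ro.from_rotvec(rv)).as_rotvec()/np.radians(60); return d.round(4),a.round(4)
def down(deg):
    """tool down, tool x at deg in xy"""
    a=np.radians(deg); return Ro.from_matrix(np.array([[np.cos(a),np.sin(a),0],[np.sin(a),-np.cos(a),0],[0,0,-1]]).T).as_rotvec()
E
python3 - <<'E'
from h import *
from cell import arm,eyes
s=arm.observe(); T=Ro.from_rotvec(s["ee_rot"]); c=eyes.get_calibration("wrist")
C=-c["R"].T@c["t"]; print("cam in tool",T.inv().apply(C-s["position"]),"axes",T.inv().apply(c["R"]))
print(c["intrinsics"])
ct=np.array([.523,.147])
p=np.r_[ct-0*np.array([0,0]),.235]
print(down(57.7))
print(rows((s["position"],s["ee_rot"]),p,down(57.7)))
# wrongly-aligned depth check
im,d,*_=load("top0"); print(d[220,208:236].round(3)); print(im[220,208:236].sum(1))
E
```

```text
cam in tool [-0.00054836 -0.07267984 -0.14951856] axes [[ 9.99998522e-01  1.34796024e-03 -1.06757309e-03]
 [-1.58894147e-03  9.61706500e-01 -2.74076782e-01]
 [ 6.57247372e-04  2.74078073e-01  9.61707221e-01]]
[[361.93176576   0.         285.86238618]
 [  0.         361.93176576 212.03977673]
 [  0.           0.           1.        ]]
[2.75167683 1.51587567 0.        ]
(array([-6.612e-01,  9.137e-01, -9.000e-04]), array([2.000e-04, 1.100e-03, 2.539e-01]))
[1.087 1.082 1.086 1.086 1.016 1.016 1.016 1.018 1.018 1.017 1.017 1.017
 1.015 1.016 1.016 1.027 1.046 1.063 1.079 1.085 1.087 1.086 1.084 1.086
 1.086 1.086 1.087 1.087]
[146 145 153 684 741 741 741 741 741 741 741 741 741 741 740 573 350 231
 204 140  88  91  87  90  89  88  86  88]
```

Call:
play_rows(rows=[[[-0.66,0.91,0],[0,0,0.254],1],[[-0.66,0.91,0],[0,0,0.254],1],[[-0.66,0.91,0],[0,0,0.254],1],[[-0.66,0.91,0],[0,0,0.254],1],[[-0.66,0.91,0],[0,0,0.254],1],[[-0.66,0.91,0],[0,0,0.254],1],[[-0.66,0.91,0],[0,0,0.254],1],[[-0.66,0.91,0],[0,0,0.254],1],[[-0.66,0.91,0],[0,0,0.254],1],[[-0.66,0.91,0],[0,0,0.254],1]])

```text
clock: 1.15
position: [0.485, 0.1963, 0.2348]
ee_rot: [-2.751, -1.516, -0.0]
force: [0.5, 1.4, 0.4]
width: 0.995
```

```bash
python3 - <<'E'
from h import *
from cell import arm,eyes
s=arm.observe(); print(s["clock"],s["position"],s["ee_rot"],s["joints"].round(2))
print(rows((s["position"],s["ee_rot"]),[.5236,.149,.235],down(57.7)))
E
```

```text
1.15 [0.48495435 0.19627581 0.23478511] [-2.75142096e+00 -1.51597627e+00 -2.36086447e-04] [-0.71  0.27  0.28  1.84 -0.09  1.05  0.61]
(array([-0.0386,  0.1159, -0.0004]), array([-0.0001, -0.0002,  0.0001]))
```

Call:
play_rows(rows=[[[-0.039,0.116,0],[0,0,0],1],[[-0.039,0.116,0],[0,0,0],1],[[-0.039,0.116,0],[0,0,0],1],[[-0.039,0.116,0],[0,0,0],1]])

```text
clock: 1.55
position: [0.5219, 0.1519, 0.2344]
ee_rot: [-2.75, -1.517, 0.001]
force: [-0.8, 0.4, 0.2]
width: 0.999
```

```bash
cat >> h.py <<'E'
def snap(cam,name):
    from cell import eyes
    c=eyes.get_calibration(cam); im,d=eyes.get_image(cam)
    np.savez(f"pics/{name}.npz",im=im,d=d,K=c["intrinsics"],R=c["R"],t=c["t"]); cv2.imwrite(f"pics/{name}.png",im[:,:,::-1])
def rect(W,m):
    p=(W[m][:,:2]*1000).astype(np.float32); r=cv2.minAreaRect(p); print(np.round(r[0],1),np.round(r[1],1),round(r[2],2),len(p),np.median(W[m][:,2]).round(4))
E
python3 - <<'E'
from h import *
from cell import arm
s=arm.observe(); print(s["clock"],s["position"],s["ee_rot"]); snap("wrist","w1")
W=cloud("w1"); rect(W,(abs(W[...,2]-.07)<.004)&(np.hypot(W[...,0]-.5236,W[...,1]-.149)<.03))
E
```

```text
1.55 [0.52192866 0.15189409 0.23440183] [-2.75011144e+00 -1.51666984e+00  1.00998850e-03]
[524.1 148.8] [24.  34.2] 56.91 1022 0.0701
```

View pics/w1.png

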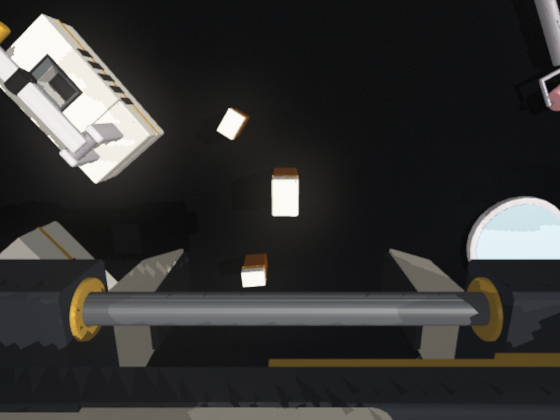

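The wrist view shows the large cap at (285,197). It measures 24 x 34 mm at (524.1, 148.8) mm and 57°, which agrees with the top view. I'll descend.

```bash
python3 - <<'E'
from h import *
from cell import arm
s=arm.observe(); print(s["clock"],s["position"],s["dq"].round(3))
print(rows((s["position"],s["ee_rot"]),[.524,.149,.10],down(57.2)))
E
```

```text
1.6 [0.52163427 0.15250896 0.23445061] [-0.012 -0.004 -0.002  0.003  0.002 -0.002  0.004]
(array([-0.0034,  0.0081,  0.2689]), array([-0.0013, -0.    ,  0.0105]))
```

Call:
play_rows(rows=[[[-0.003,0.008,0.09],[0,0,0.01],1],[[-0.003,0.008,0.18],[0,0,0.01],1],[[-0.003,0.008,0.26],[0,0,0.01],1],[[-0.003,0.008,0.26],[0,0,0.01],1],[[-0.003,0.008,0.26],[0,0,0.01],1]])

```text
clock: 2.1
position: [0.5247, 0.1486, 0.1053]
ee_rot: [-2.758, -1.504, 0.002]
force: [0.1, -0.2, 0.6]
width: 1.001
```

```bash
python3 - <<'E'
from h import *
from cell import arm
s=arm.observe(); print(s["clock"],s["position"],s["dq"].round(3))
print(rows((s["position"],s["ee_rot"]),[.5238,.149,.039],down(57.2)))
E
```

```text
2.1 [0.52469096 0.1485676  0.10526037] [ 0.003 -0.039  0.013 -0.036  0.001  0.003  0.002]
(array([-0.0002, -0.0018,  0.1325]), array([-0.001 ,  0.0006,  0.0003]))
```

Call:
play_rows(rows=[[[0,-0.002,0.07],[0,0,0],1],[[0,-0.002,0.13],[0,0,0],1],[[0,-0.002,0.13],[0,0,0],1],[[0,-0.002,0.13],[0,0,0],1]], newtons=15)

```text
clock: 2.5
position: [0.5256, 0.1485, 0.0418]
ee_rot: [2.759, 1.502, 0.003]
force: [0.5, 0.3, -0.1]
width: 0.995
```

Call:
play_rows(rows=[[[0,0,0],[0,0,0],-1],[[0,0,0],[0,0,0],-1],[[0,0,0],[0,0,0],-1],[[0,0,0],[0,0,0],-1],[[0,0,0],[0,0,0],-1],[[0,0,0],[0,0,0],-1],[[0,0,0],[0,0,0],-1],[[0,0,0],[0,0,0],-1]])

```text
clock: 3.3
position: [0.5245, 0.1477, 0.0396]
ee_rot: [-2.76, -1.501, 0.0]
force: [-0.6, 0.4, 0.4]
width: 0.354
```

Call:
play_rows(rows=[[[0,0,0],[0,0,0],-1],[[0,0,0],[0,0,0],-1],[[0,0,0],[0,0,0],-1],[[0,0,0],[0,0,0],-1]])

```text
clock: 3.7
position: [0.5244, 0.1477, 0.0397]
ee_rot: [-2.76, -1.501, 0.0]
force: [0.5, 0.0, -0.6]
width: 0.264
```

Gripped: the opening is 24.3 mm. Now I'll lift and compute the transfer.

Call:
play_rows(rows=[[[0,0,-0.05],[0,0,0],-1],[[0,0,-0.15],[0,0,0],-1],[[0,0,-0.25],[0,0,0],-1],[[0,0,-0.37],[0,0,0],-1],[[0,0,-0.37],[0,0,0],-1],[[0,0,-0.37],[0,0,0],-1]])

```text
clock: 4.3
position: [0.5256, 0.1481, 0.2267]
ee_rot: [2.759, 1.501, 0.007]
force: [0.6, 0.7, -0.8]
width: 0.26
```

```bash
python3 - <<'E'
from h import *
from cell import arm
s=arm.observe(); print(s["clock"],s["position"],s["width"],s["force"])
print(rows((s["position"],s["ee_rot"]),[.488,-.131,.225],down(96)))
E
```

```text
4.3 [0.5255975  0.14812034 0.22669383] 0.2595586714501599 [ 0.64203554  0.70917585 -0.82055228]
(array([-0.5096,  0.2401,  0.002 ]), array([ 0.0032, -0.0028, -0.6484]))
```

Call:
play_rows(rows=[[[-0.08,0.038,0],[0,0,-0.1],-1],[[-0.17,0.08,0],[0,0,-0.22],-1],[[-0.255,0.12,0],[0,0,-0.33],-1],[[-0.34,0.16,0],[0,0,-0.44],-1],[[-0.425,0.2,0],[0,0,-0.55],-1],[[-0.51,0.24,0],[0,0,-0.648],-1],[[-0.51,0.24,0],[0,0,-0.648],-1],[[-0.51,0.24,0],[0,0,-0.648],-1],[[-0.51,0.24,0],[0,0,-0.648],-1]])

```text
clock: 5.2
position: [0.4862, -0.1303, 0.2233]
ee_rot: [-2.101, -2.333, 0.002]
force: [-1.1, 0.4, -0.5]
width: 0.26
```

```bash
python3 - <<'E'
from h import *
from cell import arm
s=arm.observe(); print(s["clock"],s["position"],s["ee_rot"],s["width"]); snap("wrist","w2")
W=cloud("w2"); 
m=(abs(W[...,2]-.06)<.004)&(W[...,0]>.40)&(W[...,0]<.63)&(W[...,1]<-.06)&(W[...,1]>-.21)
rect(W,m)
E
```

```text
5.2 [ 0.48623649 -0.13025398  0.22331673] [-2.10077316e+00 -2.33277746e+00  1.55400688e-03] 0.2599591441553955
[ 486.5 -131.4] [115.6 100.3] 5.76 10473 0.0597
```

View pics/w2.png

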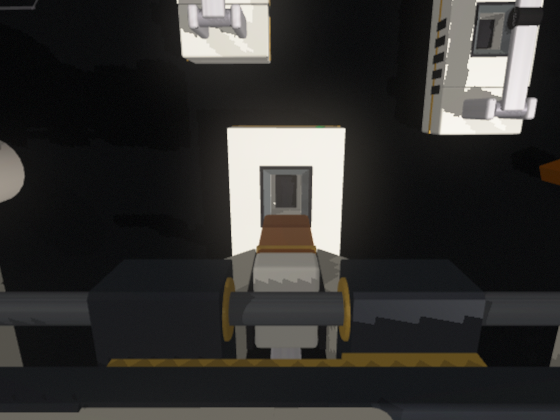

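The wrist view shows the pocket at (286,195), just in front of the held cartridge at (286,240). I'll refine the pocket's position in a crop.

```bash
python3 - <<'E'
from h import *
crop("w2",220,350,115,260,4,"pics/c3.png")
W=cloud("w2")
E
```

```text
(no output)
```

View pics/c3.png

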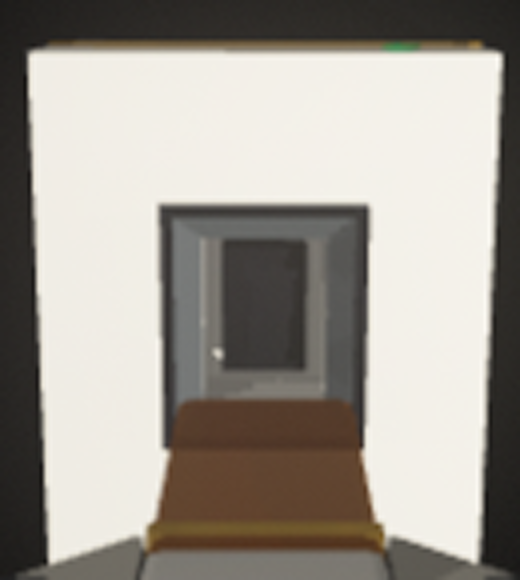

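```bash
python3 - <<'E'
from h import *
f=lambda x,y,z:ray("w2",220+(x+.5)/4-.5,115+(y+.5)/4-.5,z)
a=np.radians(5.9); X=np.array([np.cos(a),np.sin(a)]);Y=np.array([-X[1],X[0]])
for n,p in dict(dl=(29,50),dr=(503,50),fl=(159,206),fr=(369,206),il=(170,218),ir=(358,218),bl=(165,445),br=(366,445)).items():
    w=f(*p,.06)[:2]; print(n,w.round(4), "xy in diffuser if pocket (.4885,-.1312):",(w-[.4885,-.1312])@X,(w-[.4885,-.1312])@Y)
from cell import arm
s=arm.observe();R=Ro.from_rotvec(s["ee_rot"]).as_matrix(); print(np.degrees(np.arctan2(R[1,0],R[0,0])),R[:,2])
# cartridge bottom in image: front face bottom corners crop (180,402),(355,402)
z=s["position"][2]-.0397; print(f(267,402,z), s["position"])
E
```

```text
dl [ 0.4333 -0.1863] xy in diffuser if pocket (.4885,-.1312): -0.060622684365159385 -0.049159513814548944
dr [ 0.423 -0.087] xy in diffuser if pocket (.4885,-.1312): -0.06062793346049158 0.05071458108433664
fl [ 0.4633 -0.1564] xy in diffuser if pocket (.4885,-.1312): -0.027651964598689963 -0.02243148023636942
fr [ 0.4586 -0.111 ] xy in diffuser if pocket (.4885,-.1312): -0.027645914264747818 0.02311847031829655
il [ 0.4657 -0.1538] xy in diffuser if pocket (.4885,-.1312): -0.025034738268448164 -0.02009247989476587
ir [ 0.4615 -0.1131] xy in diffuser if pocket (.4885,-.1312): -0.025028708144385996 0.02077809089731545
bl [ 0.5174 -0.1505] xy in diffuser if pocket (.4885,-.1312): 0.026804965908457174 -0.02214651482240822
br [ 0.5128 -0.1051] xy in diffuser if pocket (.4885,-.1312): 0.02682500962431731 0.023509926593466304
96.05139750941593 [-1.84700913e-03  7.04424009e-04 -9.99998046e-01]
[ 0.46897988 -0.13260542  0.18391838] [ 0.48650628 -0.12996031  0.22361838]
```

```bash
python3 - <<'E'
from h import *
from cell import arm
s=arm.observe()
print(s["position"],rows((s["position"],s["ee_rot"]),[.4888,-.1299,.110],down(95.9)))
E
```

```text
[ 0.48650628 -0.12996031  0.22361838] (array([-0.0006,  0.005 ,  0.2272]), array([-0.0017, -0.0009,  0.0025]))
```

Call:
play_rows(rows=[[[0,0.005,0.06],[0,0,0],-1],[[0,0.005,0.13],[0,0,0],-1],[[0,0.005,0.19],[0,0,0],-1],[[0,0.005,0.225],[0,0,0],-1],[[0,0.005,0.225],[0,0,0],-1],[[0,0.005,0.225],[0,0,0],-1],[[0,0.005,0.225],[0,0,0],-1]])

```text
clock: 5.95
position: [0.4901, -0.1309, 0.1133]
ee_rot: [2.101, 2.334, 0.002]
force: [-0.2, -1.3, -0.1]
width: 0.26
```

```bash
python3 - <<'E'
from h import *
from cell import arm
s=arm.observe(); snap("wrist","w3"); snap("side","s3"); crop("side","s"and 240,400,130,290,3.7,"pics/c4.png") if 0 else crop("s3",240,400,120,280,3.7,"pics/c4.png")
print(s["position"],s["force"],rows((s["position"],s["ee_rot"]),[.4888,-.1299,.080],down(95.9)))
E
```

```text
[ 0.49013751 -0.13086379  0.1132545 ] [-0.22256301 -1.30047895 -0.08494293] (array([ 0.0022, -0.0026,  0.0665]), array([0.0016, 0.0002, 0.002 ]))
```

View pics/w3.png

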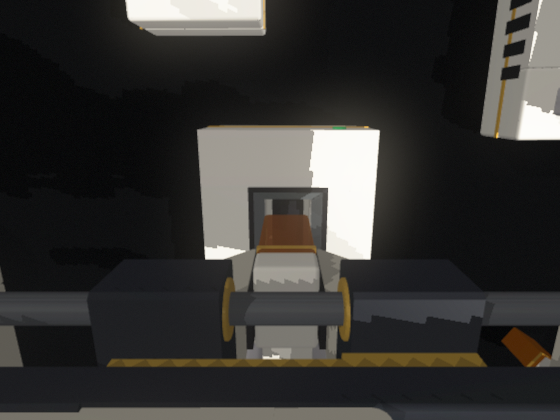

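View pics/c4.png

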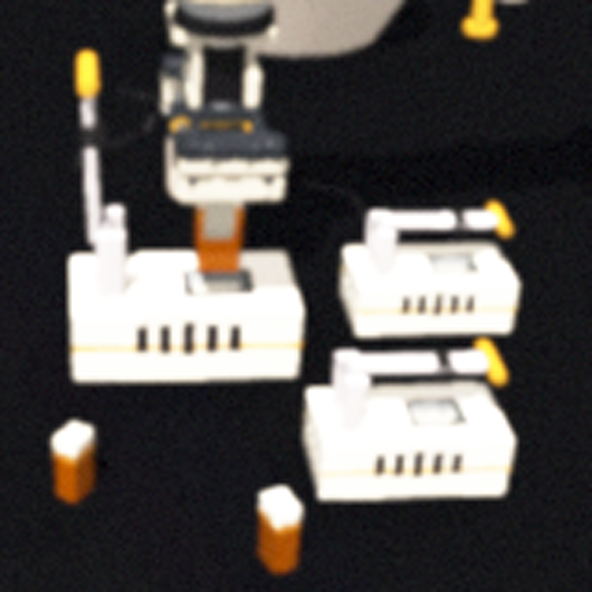

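Both views show the cartridge centred over the mouth: in the wrist view the pocket spans columns 248–327 and the cartridge 260–313. I'll lower it.

Call:
play_rows(rows=[[[0.001,-0.002,0.02],[0,0,0],-1],[[0.001,-0.002,0.035],[0,0,0],-1],[[0.001,-0.002,0.05],[0,0,0],-1],[[0.001,-0.002,0.058],[0,0,0],-1],[[0.001,-0.002,0.064],[0,0,0],-1],[[0.001,-0.002,0.064],[0,0,0],-1],[[0.001,-0.002,0.064],[0,0,0],-1]])

```text
clock: 6.75
position: [0.4883, -0.131, 0.0803]
ee_rot: [2.103, 2.334, 0.0]
force: [0.5, 0.4, -0.5]
width: 0.259
```

```bash
python3 - <<'E'
from h import *
from cell import arm
s=arm.observe(); snap("wrist","w4"); snap("side","s4"); crop("s4",240,400,120,280,3.7,"pics/c5.png")
print(s["clock"],s["position"],s["force"],s["width"])
E
```

```text
6.75 [ 0.48825681 -0.13097617  0.0802573 ] [ 0.51194969  0.35572367 -0.524409  ] 0.259201483363607
```

View pics/w4.png

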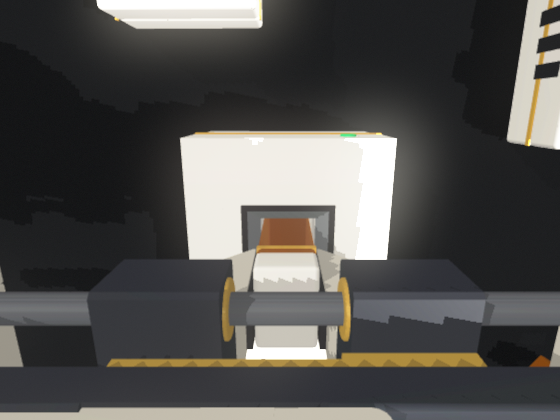

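View pics/c5.png

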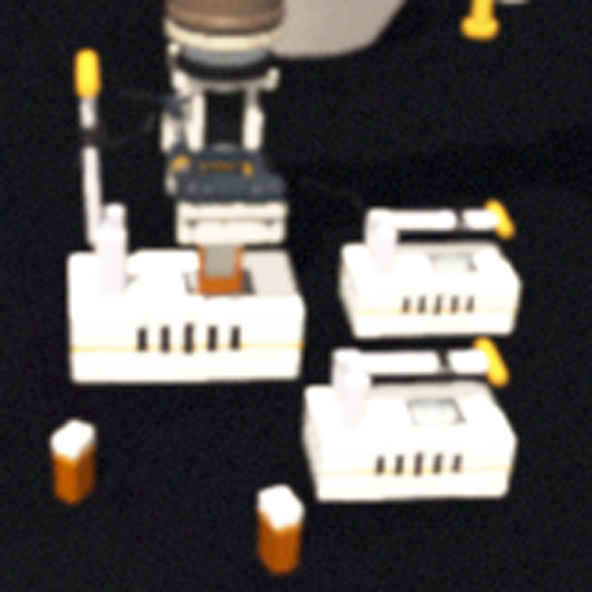

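The cartridge is in the pocket with no contact force. I'll release it and rise.

Call:
play_rows(rows=[[[0,0,0],[0,0,0],-0.2],[[0,0,0],[0,0,0],-0.2],[[0,0,0],[0,0,0],-0.2],[[0,0,0],[0,0,0],-0.2],[[0,0,0],[0,0,0],-0.2],[[0,0,0],[0,0,0],-0.2]])

```text
clock: 7.45
position: [0.4882, -0.1309, 0.0802]
ee_rot: [2.103, 2.334, 0.0]
force: [1.2, -0.6, -0.0]
width: 0.399
```

Call:
play_rows(rows=[[[0,0,-0.06],[0,0,0],-0.2],[[0,0,-0.12],[0,0,0],-0.2],[[0,0,-0.2],[0,0,0],-0.2],[[0,0,-0.28],[0,0,0],-0.2],[[0,0,-0.36],[0,0,0],-0.2],[[0,0,-0.36],[0,0,0],-0.2],[[0,0,-0.36],[0,0,0],-0.2]])

```text
clock: 8.15
position: [0.4885, -0.1309, 0.2609]
ee_rot: [2.102, 2.333, 0.002]
force: [-0.1, -0.3, -0.4]
width: 0.402
```

```bash
python3 - <<'E'
from h import *
from cell import arm
s=arm.observe(); print(s["clock"],s["position"],s["force"],s["width"],s["joints"].round(2))
snap("wrist","w5"); snap("top","t5")
for n in("w5","t5"):
    W=cloud(n); m=(W[...,2]>.095)&(W[...,2]<.135)&(np.hypot(W[...,0]-.488,W[...,1]+.131)<.03)
    rect(W,m) if m.sum()>5 else print(n,m.sum())
    m=(W[...,2]>.22)&(W[...,2]<.26)&(abs(W[...,0]-.59)<.03)&(np.abs(W[...,1]+.12)<.045)
    if m.sum()>5: rect(W,m)
crop("t5",280,380,150,270,5,"pics/c6.png")
E
```

```text
8.15 [ 0.48851878 -0.13089851  0.26085036] [-0.11008697 -0.33576176 -0.35266445] 0.4022189591583952 [-0.12  0.21  0.34  1.84 -0.08  1.1   1.92]
[ 487.6 -131.7] [34.7 24.1] 5.71 1179 0.1101
t5 0
[ 588.3 -119.6] [13.8 59.7] 5.47 183 0.2397
```

View pics/w5.png

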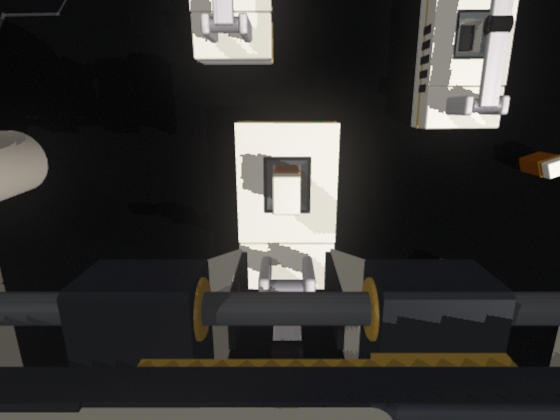

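View pics/c6.png

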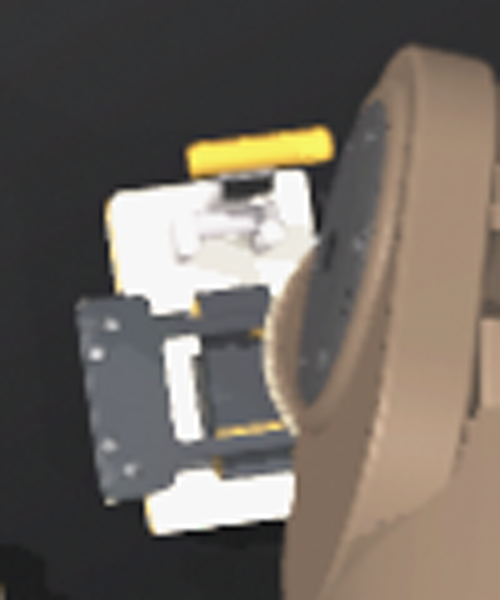

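The cartridge top is at 0.110 m, so its centre is 15 mm above the mouth, resting on the platform. The handle bar measures (588,-120), top 240 mm, which gives radius 130 mm and θ≈1.60. I plan to push the clamp from behind with closed fingers along its arc.

```bash
cat >> h.py <<'E'
PK=np.array([.4882,-.1308]); AX=np.radians(5.9); DX=np.array([np.cos(AX),np.sin(AX)])
def dpos(s):
    r=np.array(s["position"][:2])-PK; return r@DX-.085, r@np.array([-DX[1],DX[0]]), s["position"][2]-.104   # rel. to hinge
def tcp(th,r=.118,w=.016):
    c,n=np.cos(th),np.sin(th); return -r*c+w*n+.0095, r*n+w*c+.008
E
python3 - <<'E'
from h import *
from cell import arm
s=arm.observe(); print(dpos(s))
e=PK+DX*(.085+.045)
print(rows((s["position"],s["ee_rot"]),[*e,.315],down(95.9)))
for th in np.arange(1.6,-.05,-.1): print(round(th,2),np.round(tcp(th),4))
E
```

```text
(np.float64(-0.08571570439907399), np.float64(0.00021110805240814363), np.float64(0.15515433953551827))
(array([-0.0007,  0.2612, -0.1121]), array([-0.0016, -0.0005,  0.0013]))
1.6 [0.0289 0.1255]
1.5 [0.0171 0.1268]
1.4 [0.0052 0.127 ]
1.3 [-0.0066  0.126 ]
1.2 [-0.0183  0.1238]
1.1 [-0.0298  0.1204]
1.0 [-0.0408  0.1159]
0.9 [-0.0513  0.1104]
0.8 [-0.0612  0.1038]
0.7 [-0.0704  0.0963]
0.6 [-0.0789  0.0878]
0.5 [-0.0864  0.0786]
0.4 [-0.093   0.0687]
0.3 [-0.0985  0.0582]
0.2 [-0.103   0.0471]
0.1 [-0.1063  0.0357]
-0.0 [-0.1085  0.024 ]
```

Call:
play_rows(rows=[[[0,0,-0.08],[0,0,0],-1],[[0,0,-0.11],[0,0,0],-1],[[0,0.05,-0.11],[0,0,0],-1],[[0,0.13,-0.11],[0,0,0],-1],[[0,0.21,-0.11],[0,0,0],-1],[[0,0.26,-0.11],[0,0,0],-1],[[0,0.26,-0.11],[0,0,0],-1],[[0,0.26,-0.11],[0,0,0],-1],[[0,0.26,-0.11],[0,0,0],-1],[[0,0.26,-0.11],[0,0,0],-1]])

```text
clock: 9.25
position: [0.6165, -0.1178, 0.3153]
ee_rot: [-2.103, -2.333, 0.0]
force: [0.2, -0.8, 0.0]
width: 0.006
```

```bash
python3 - <<'E'
from h import *
from cell import arm
s=arm.observe(); print(s["clock"],s["width"],s["force"],s["position"],np.round(dpos(s),4)); snap("side","s6"); crop("s6",220,360,90,240,4,"pics/c7.png"); snap("wrist","w6")
E
```

```text
9.25 0.005611436114140098 [ 0.24130727 -0.75980304  0.03449827] [ 0.61651149 -0.11780424  0.31526522] [ 0.044  -0.0003  0.2113]
```

View pics/c7.png

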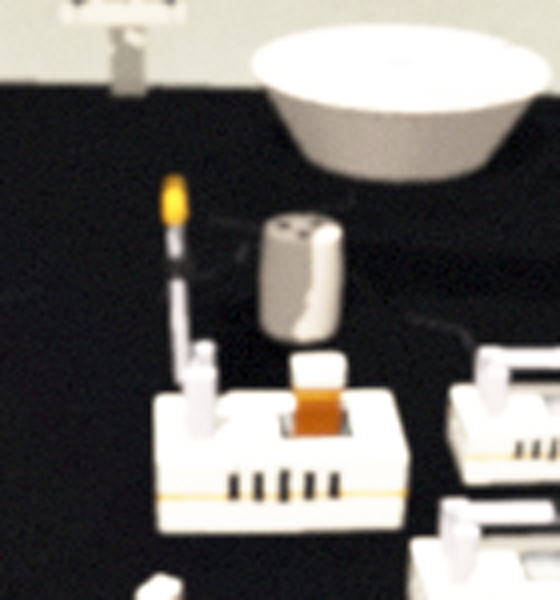

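View pics/w6.png

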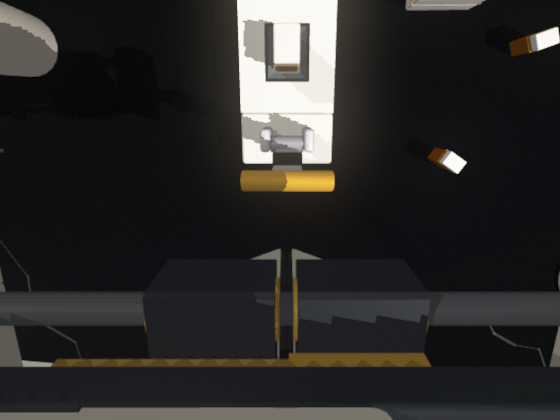

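Cartridge upright in the pocket, and the fingers are behind the bar and centred on it (bar at columns 242–333, finger gap at 286). I'll lower behind it.

Call:
play_rows(rows=[[[0,0,0.06],[0,0,0],-1],[[0,0,0.12],[0,0,0],-1],[[0,0,0.17],[0,0,0],-1],[[0,0,0.17],[0,0,0],-1],[[0,0,0.17],[0,0,0],-1],[[0,0,0.17],[0,0,0],-1]])

```text
clock: 9.95
position: [0.6183, -0.1177, 0.2321]
ee_rot: [2.101, 2.332, 0.002]
force: [0.4, -0.1, 1.0]
width: 0.006
```

```bash
python3 - <<'E'
from h import *
from cell import arm
s=arm.observe(); print(s["clock"],s["force"],s["position"],np.round(dpos(s),4)); x,y,z=dpos(s)
for th in np.arange(1.6,.75,-.1):
    a,b=tcp(th); print(round(th,2),"dy",round((a-x)/.5,3),"dz",round(-(b-z)/.5,3))
E
```

```text
9.95 [ 0.4393757  -0.07786557  0.95676088] [ 0.61828244 -0.11770485  0.23211842] [ 0.0457 -0.0003  0.1281]
1.6 dy -0.034 dz 0.005
1.5 dy -0.057 dz 0.003
1.4 dy -0.081 dz 0.002
1.3 dy -0.105 dz 0.004
1.2 dy -0.128 dz 0.009
1.1 dy -0.151 dz 0.015
1.0 dy -0.173 dz 0.024
0.9 dy -0.194 dz 0.035
0.8 dy -0.214 dz 0.049
```

Call:
play_rows(rows=[[[0,-0.03,0.003],[0,0,0],-1],[[0,-0.05,0.003],[0,0,0],-1],[[0,-0.066,0.003],[0,0,0],-1],[[0,-0.081,0.003],[0,0,0],-1],[[0,-0.093,0.003],[0,0,0],-1],[[0,-0.105,0.004],[0,0,0],-1],[[0,-0.117,0.006],[0,0,0],-1],[[0,-0.128,0.009],[0,0,0],-1],[[0,-0.14,0.012],[0,0,0],-1],[[0,-0.151,0.015],[0,0,0],-1]])

```text
clock: 10.95
position: [0.5418, -0.1253, 0.2225]
ee_rot: [-2.103, -2.334, 0.0]
force: [3.5, -0.3, 0.6]
width: 0.002
```

```bash
python3 - <<'E'
from h import *
from cell import arm
s=arm.observe(); print(s["clock"],s["force"],s["position"],np.round(dpos(s),4)); x,y,z=dpos(s)
for th in np.arange(1.1,.25,-.1):
    a,b=tcp(th); print(round(th,2),"dy",round((a-x)/.5,3),"dz",round(-(b-z)/.5,3))
snap("side","s7"); crop("s7",220,360,90,240,4,"pics/c8.png")
E
```

```text
10.95 [ 3.54719774 -0.26145241  0.61199798] [ 0.54181658 -0.12532017  0.22246764] [-3.110e-02 -1.000e-04  1.185e-01]
1.1 dy 0.003 dz -0.004
1.0 dy -0.019 dz 0.005
0.9 dy -0.04 dz 0.016
0.8 dy -0.06 dz 0.029
0.7 dy -0.079 dz 0.044
0.6 dy -0.096 dz 0.061
0.5 dy -0.111 dz 0.08
0.4 dy -0.124 dz 0.1
0.3 dy -0.135 dz 0.121
```

View pics/c8.png

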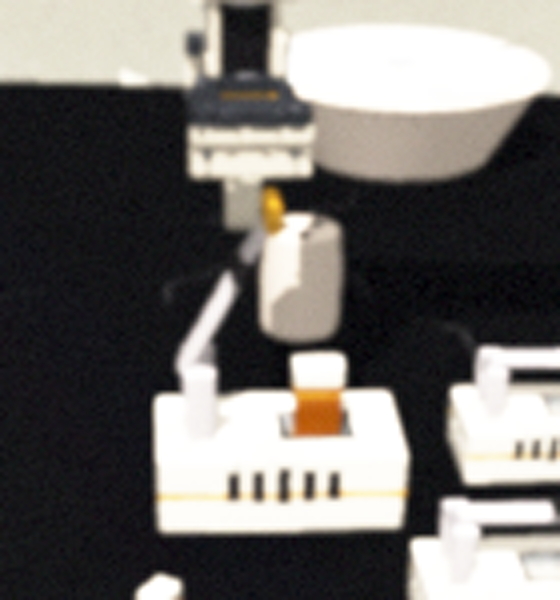

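The clamp has swung forward with 3.5 N at the tip, and the finger is behind the bar. I'll keep following the arc.

Call:
play_rows(rows=[[[0,-0.01,0.001],[0,0,0],-1],[[0,-0.019,0.005],[0,0,0],-1],[[0,-0.03,0.01],[0,0,0],-1],[[0,-0.04,0.016],[0,0,0],-1],[[0,-0.05,0.022],[0,0,0],-1],[[0,-0.06,0.029],[0,0,0],-1],[[0,-0.07,0.036],[0,0,0],-1],[[0,-0.079,0.044],[0,0,0],-1],[[0,-0.088,0.052],[0,0,0],-1],[[0,-0.096,0.061],[0,0,0],-1]])

```text
clock: 12.0
position: [0.4942, -0.1302, 0.1919]
ee_rot: [-2.103, -2.334, -0.0]
force: [2.5, 0.6, 1.1]
width: 0.005
```

```bash
python3 - <<'E'
from h import *
from cell import arm
s=arm.observe(); print(s["clock"],s["force"],s["position"],np.round(dpos(s),4)); x,y,z=dpos(s)
for th in np.arange(.7,-.05,-.1):
    a,b=tcp(th); print(round(th,2),"dy",round((a-x)/.5,3),"dz",round(-(b-z)/.5,3))
snap("side","s8"); crop("s8",220,360,90,240,4,"pics/c9.png")
E
```

```text
12.0 [2.50449582 0.59820618 1.13024569] [ 0.49423025 -0.13023596  0.19194042] [-0.0789 -0.0001  0.0879]
0.7 dy 0.017 dz -0.017
0.6 dy 0.0 dz 0.0
0.5 dy -0.015 dz 0.019
0.4 dy -0.028 dz 0.039
0.3 dy -0.039 dz 0.06
0.2 dy -0.048 dz 0.082
0.1 dy -0.055 dz 0.104
0.0 dy -0.059 dz 0.128
```

View pics/c9.png

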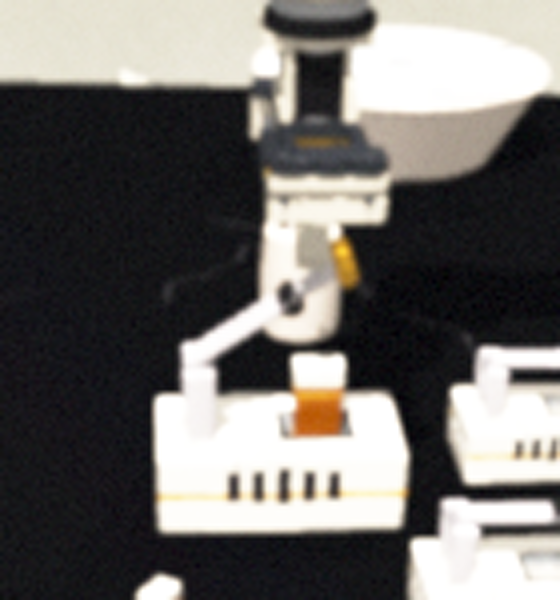

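Exactly as planned: θ≈0.6 and the nose is heading for the cap. I'll go down to θ≈0.15.

Call:
play_rows(rows=[[[0,-0.007,0.009],[0,0,0],-1],[[0,-0.015,0.019],[0,0,0],-1],[[0,-0.022,0.029],[0,0,0],-1],[[0,-0.028,0.039],[0,0,0],-1],[[0,-0.034,0.05],[0,0,0],-1],[[0,-0.039,0.06],[0,0,0],-1],[[0,-0.044,0.071],[0,0,0],-1],[[0,-0.048,0.082],[0,0,0],-1],[[0,-0.051,0.088],[0,0,0],-1],[[0,-0.052,0.093],[0,0,0],-1]])

```text
clock: 13.05
position: [0.4686, -0.1329, 0.1454]
ee_rot: [-2.102, -2.334, 0.0]
force: [-1.5, 0.8, 2.4]
width: 0.005
```

```bash
python3 - <<'E'
from h import *
from cell import arm
s=arm.observe(); print(s["clock"],s["force"],s["position"],np.round(dpos(s),4)); x,y,z=dpos(s)
for th in (.2,.15,.1,.05,0,-.05):
    a,b=tcp(th); print(round(th,2),"dy",round((a-x)/.5,3),"dz",round(-(b-z)/.5,3))
snap("side","s9"); crop("s9",220,360,90,240,4,"pics/c10.png")
E
```

```text
13.05 [-1.47663746  0.82693271  2.35967298] [ 0.46855898 -0.13288989  0.14538715] [-1.048e-01 -1.000e-04  4.140e-02]
0.2 dy 0.004 dz -0.011
0.15 dy -0.0 dz -0.0
0.1 dy -0.003 dz 0.011
0.05 dy -0.006 dz 0.023
0 dy -0.007 dz 0.035
-0.05 dy -0.009 dz 0.047
```

View pics/c10.png

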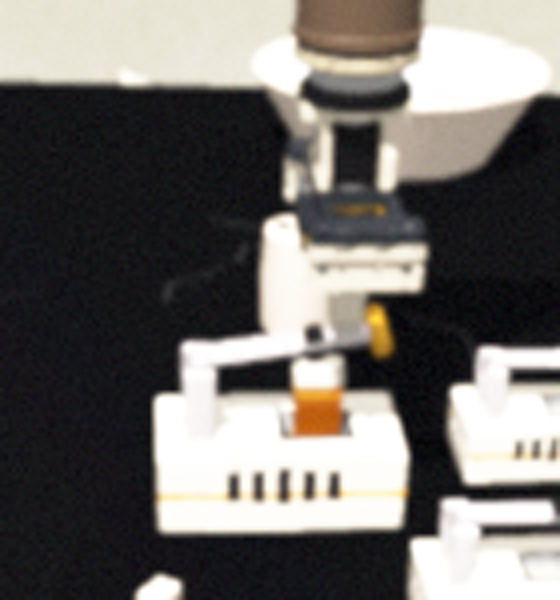

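Nearly closed. For the last bit I'll use small steps and watch the force.

Call:
play_rows(rows=[[[0,-0.002,0.006],[0,0,0],-1],[[0,-0.003,0.011],[0,0,0],-1],[[0,-0.005,0.017],[0,0,0],-1],[[0,-0.006,0.023],[0,0,0],-1],[[0,-0.007,0.028],[0,0,0],-1],[[0,-0.007,0.028],[0,0,0],-1],[[0,-0.007,0.028],[0,0,0],-1]])

```text
clock: 13.8
position: [0.4651, -0.1334, 0.1315]
ee_rot: [-2.103, -2.334, 0.001]
force: [0.4, 0.4, 0.2]
width: 0.008
```

Call:
play_rows(rows=[[[0,0,0.004],[0,0,0],-1],[[0,0,0.006],[0,0,0],-1],[[0,0,0.006],[0,0,0],-1]])

```text
clock: 14.1
position: [0.465, -0.1334, 0.1286]
ee_rot: [-2.103, -2.334, 0.0]
force: [-0.1, 0.4, -0.4]
width: 0.005
```

```bash
python3 - <<'E'
from h import *
from cell import arm
s=arm.observe(); print(s["clock"],s["force"],s["position"],np.round(dpos(s),4)); x,y,z=dpos(s)
E
```

```text
14.1 [-0.09897466  0.35321435 -0.42887274] [ 0.46504598 -0.13341711  0.12856523] [-0.1083 -0.0002  0.0246]
```

```bash
python3 - <<'E'
from h import *
snap("side","s10"); crop("s10",220,360,90,240,4,"pics/c11.png")
snap("wrist","w10")
E
```

```text
(no output)
```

View pics/c11.png

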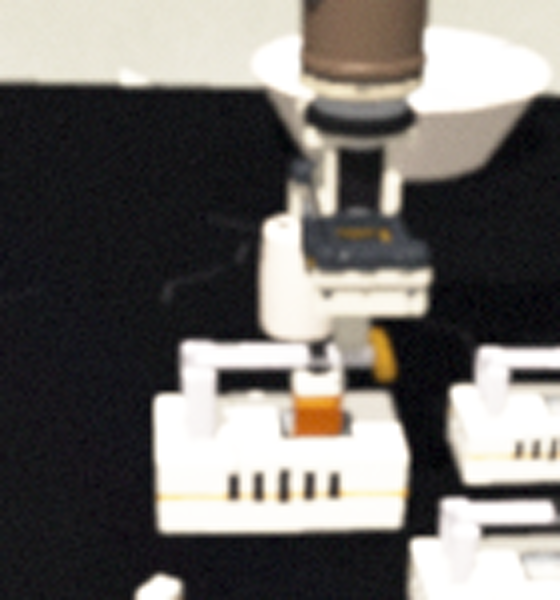

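View pics/w10.png

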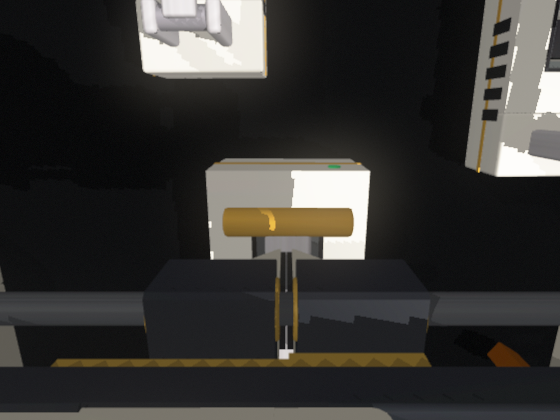

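The arm looks level. I'll press a little further until the force shows the stop.

Call:
play_rows(rows=[[[0,0,0.003],[0,0,0],-1],[[0,0,0.005],[0,0,0],-1],[[0,0,0.005],[0,0,0],-1]])

```text
clock: 14.5
position: [0.4656, -0.1333, 0.1278]
ee_rot: [2.103, 2.334, 0.002]
force: [-8.1, 2.1, 26.6]
width: 0.005
```

Call:
play_rows(rows=[[[0,0,0.002],[0,0,0],-1],[[0,0,0.004],[0,0,0],-1],[[0,0,0.004],[0,0,0],-1]])

```text
clock: 14.8
position: [0.4657, -0.1334, 0.1274]
ee_rot: [2.103, 2.333, 0.004]
force: [-16.4, 4.0, 51.4]
width: 0.007
```

Hard stop reached: the force rises and the tip doesn't move. That was firmer than I wanted, so I'm backing off straight up.

Call:
play_rows(rows=[[[0,0,-0.03],[0,0,0],-1],[[0,0,-0.1],[0,0,0],-1],[[0,0,-0.18],[0,0,0],-1],[[0,0,-0.26],[0,0,0],-1],[[0,0.0,-0.3],[0,0,0],-1],[[0,0,-0.3],[0,0,0],-1],[[0,0,-0.3],[0,0,0],-1]])

```text
clock: 15.5
position: [0.4653, -0.1331, 0.274]
ee_rot: [2.102, 2.334, 0.001]
force: [-0.3, 0.4, -0.9]
width: 0.006
```

```bash
python3 - <<'E'
from h import *
from cell import arm
s=arm.observe(); print(s["clock"],s["force"],s["position"])
snap("side","s11"); crop("s11",220,400,130,270,4,"pics/c12.png")
snap("wrist","w11"); W=cloud("w11"); print("h")
Y=np.array([-DX[1],DX[0]])
q=W[...,:2]-PK; X=q@DX-.085; y=q@Y; 
ok=np.isfinite(X)
for a in range(-140,0,10):
    m=ok&(abs(X-a/1000)<.004)&(abs(y)<.008)&(W[...,2]>.07); 
    if m.sum()>3: print(a,np.median(W[m][:,2]).round(4),m.sum())
snap("top","t11"); cv2.imwrite("pics/t11.png",load("t11")[0][:,:,::-1])
E
```

```text
15.5 [-0.26280022  0.3614407  -0.88270468] [ 0.46534699 -0.13311084  0.27399774]
h
-140 0.3519 3786
-130 0.3671 6843
-120 0.2766 963
-110 0.1205 271
-100 0.3103 369
-90 0.1219 177
-80 0.1228 131
-70 0.1198 154
-60 0.1197 89
```

View pics/c12.png

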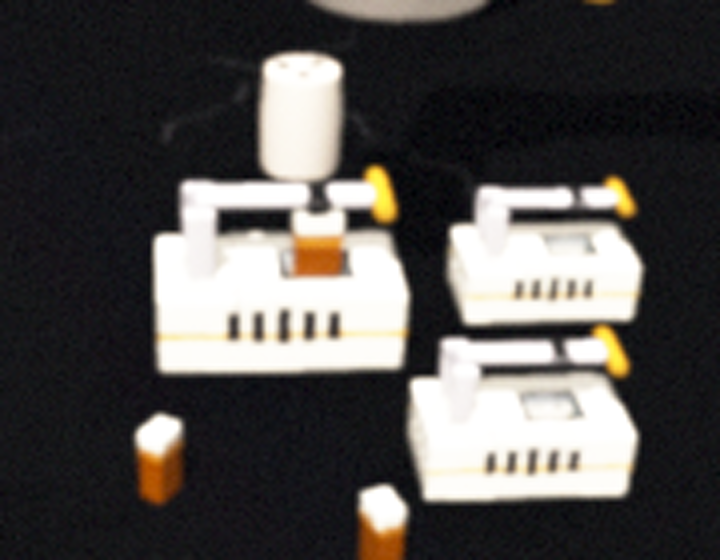

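View pics/t11.png

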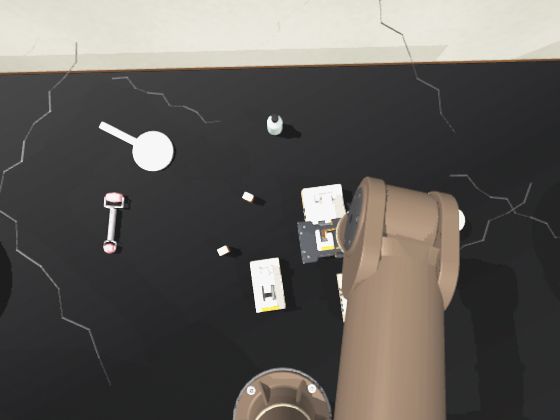

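View pics/w11.png

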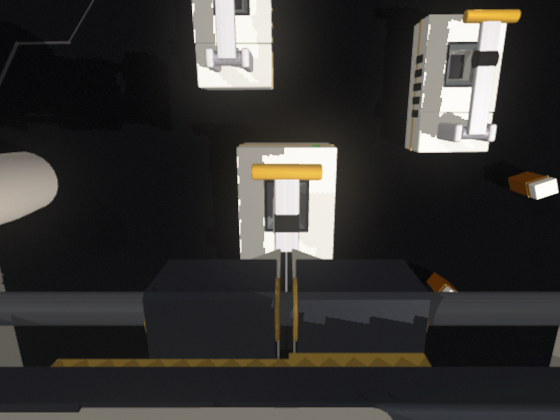

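The arm's top face is level at 0.120 m along its length, which matches the closed position, and it stayed there after I withdrew. The objects visible in the top view are at the same pixels as before. I'll hand it in.

```bash
python3 - <<'E'
from cell import arm
print(arm.sign_off())
E
```

```text
the job is handed in; nothing more can be done
None
```

I put the largest amber cartridge upright, cap up, into the largest diffuser's pocket and let go. I then swung the clamp shut from behind with closed fingers, backed off and handed the job in at about 15.6 s.

- **Cartridge seated:** after release its top was at 0.110 m, so its centre was 15 mm above the mouth, resting on the platform as described. I did not measure it again after closing. I take it to be home because the clamp is fully closed and its nose sits on the cap.
- **Clamp closed:** the tip met the hard stop. After I withdrew, the arm's top face measured about 0.120 m, level to within about 3 mm, which matches the closed position. Four of the depth samples along the arm were on the gripper, so I ignored them.
- **Robot clear:** the arm was touching nothing at hand-in.
- **Leave-alone items:** the roller, mirror and serum bottle looked unmoved in the top view. The brush holder was mostly hidden there, but it looked unmoved in the side view.

**Force peak:** my last press on the stop reached about 54 N at the wrist, more than I wanted. It was on the fingertips and under the 120 N wrist limit. It would only count against the 40 N limit if fingertip contact is judged as the gripper's body.

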